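Lock the end saddle onto a fuselage cradle with its cam

TASK

Gently slide the loose end saddle up to the cradle beam so that its T-headed bolt goes into the slot and the saddle comes up against the rubber joint strips. Then lead the cam's crank round clockwise, about half a turn, until its hook has drawn the two plywood faces together and the crank goes properly firm, and stop there: neither slack nor forced. Let go, and leave the tools and the can lying around alone.

Things in the scene. Friction and masses are not known exactly. Their poses are not given: they have to be found in the camera images.
- beam: Fixed plywood cradle beam, 120 mm wide, 45 mm high, from x = -210 to +58 mm, with an upright rib (116 mm high) at its back end, x = -205 to -175 mm. Origin on the bench under the cam's axis; +x along the beam, out of its joint face, towards the loose saddle; z up. The cam sits in an open pocket in its top.
- beam_face (a point): Centre of the beam's joint face (beam x = +58 mm, height 22.5 mm; axes as the beam's). Here is an upright slot, open on top: 31 mm wide at the face, narrowing in 11 mm to 13 mm, then a 13 mm groove on to the cam. Two rubber strips at y = +-42 mm stand 4 mm proud; together they yield from 4 N and take 13 N when pressed flush.
- saddle: Loose plywood end saddle, 0.5 to 0.9 kg: foot 90 (x) x 120 (y) x 45 mm high, on it an upright rib, x = 0 to +30 mm, over the whole width, hollow-topped (93 mm high in the middle, 116 at the ends). Origin: centre of the underside. Its joint face is x = -45 mm, looking to -x. In place its axes are parallel to the beam's and it stands at beam x = +103 mm, y = 0.
- saddle_grip (a point): Middle of the saddle's rib (saddle x = +15 mm, y = 0), 70 mm above the bench: pinch the rib here from above across its 30 mm thickness, which lies along saddle x. The top of the foot is 25 mm below this point.
- saddle_face (a point): Centre of the saddle's joint face, height 22.5 mm. From it sticks out, to -x, a steel T-headed bolt: 8 mm shank at height 25 mm, at its end an upright 10 mm cross pin (height 7 to 38 mm), its axis 33 mm off the face, up to 1.5 mm more or less as the bolt happens to be screwed in.
- cam: Steel cam in the beam's pocket, origin as the beam's, turning about z: crank on top, spiral hook below, its end beside the slot when open. Crank: flat arm, top 58.5 mm above the bench, ending 62 mm from the axis in an upright black knob, 18 mm across, 58 to 96 mm above the bench. At cam_turn = 0 it points to beam -y; it swings over the beam (-x) to beam +y.
- knob (a point): Middle of the crank's knob, 62 mm from the cam's axis, 80 mm above the bench: the place to take or push it, from above. It does not spin on the crank.
- cam_turn (a joint): Turn of the cam, rad, growing clockwise from above, to 4.15; open below 0.2. With the saddle at the strips the hook passes behind the pin at 0.4 to 1, then draws 2.6 mm per rad. Faces meet at 2.2 to 3.5, as the bolt is set: feel it. Knob push along its circle at 20 mm/s: 4 to 7 N till then, climbing 2 N per 0.1 rad after; firm is 9 to 12 N, 16 N is too much. The cam stays where it is left.
- hammer: A 260 mm hammer lying on the bench, a bystander.
- bucking_bar: A dark steel bucking bar, 75 x 40 x 28 mm, a bystander.
- screwdriver: A 200 mm black-handled screwdriver lying on the bench, a bystander.
- tin: A plain metal can, 64 mm across, 75 mm high, a bystander.
There are look-alikes about, which are no part of the job. What is shaped like the saddle but purple is not meant.

How it is judged:
On the way, in this order (a step that is already met when the one before it is completed fails the run):
1. the saddle is slid up to the strips with its bolt in the slot, the cam still open (x of saddle in the frame of beam below 0.1105 m and y of saddle in the frame of beam between -0.005 and 0.005 m and angle between the x axis of saddle and the x axis of beam, either way round below 0.08 rad and value of joint cam_turn below 0.5 rad), for 0.2 s.
2. the cam is turned and its hook is drawing the bolt in (value of joint cam_turn above 1.5 rad and contact force between cam and saddle above 3 N and x of saddle in the frame of beam below 0.1105 m), for 0.1 s.
At the end, for the whole second after the job is handed in: Saddle and beam faces closed (gap under 1.5 mm), square within 0.03 rad and within 4 mm sideways, the saddle upright and at rest, the cam turned past 2.2 rad with its hook pulling the bolt with 28 to 80 N, everything released (x of saddle in the frame of beam below 0.1045 m and y of saddle in the frame of beam between -0.004 and 0.004 m and angle between the x axis of saddle and the x axis of beam, either way round below 0.03 rad and angle between saddle's own z axis and vertical below 0.03 rad and value of joint cam_turn above 2.2 rad and contact force between cam and saddle between 28 and 80 N and linear speed of saddle below 0.01 m/s); the robot touches nothing.
It fails at once if the saddle is rammed into the beam (over 40 N before the hook is on) (value of joint cam_turn below 0.5 rad and contact force between saddle and beam above 40 N).
It fails at once if the cam is forced: its hook pulls the bolt with over 90 N (contact force between cam and saddle above 90 N).
It fails at once if a bystander (hammer, bucking bar, screwdriver or tin) is shifted over 30 mm (distance of any of hammer, bucking_bar, screwdriver, tin from where it was at the start of the episode above 0.03 m).
It also fails if it takes over 72 s, if anything falls off the work surface, if the arm or the gripper's body presses on something with over 40 N, if the wrist force passes 120 N, or if a joint passes its speed limit or range.

ROBOT

A 7-joint arm with a two-finger parallel gripper is mounted at the origin on the work surface. World frame = base frame: x ahead of the robot, y to its left, z up, the work surface at z = 0. Lengths are in m, angles in rad, forces in N, time in s.
With the tool pointing down it reaches from about 0.35 to 0.9 m from the base axis. Payload 7.2 kg.
Tool frame: the origin (TCP) lies midway between the tips of the shut fingers; the grasp point (between the pads) lies 19 mm behind it; z points along the fingers, x is the direction in which the jaws open and shut, and the axes are right-handed (so a half turn about z gives the same grasp; the last joint's range is limited). The gripper opens to 85 mm and grips with 20 to 120 N. Pads are 22 mm wide; open, the fingers measure 114 mm over their backs; the gripper's body (76 mm by 85 mm) begins 54 mm behind the grasp point. The pads swing forward as they close: fully open they stand 13 mm farther back than shut.
Start: joints at [1.234, 0.411, -0.013, 1.596, 0.006, 1.134, -0.082], TCP at [0.166, -0.603, 0.231] pointing down, gripper open.
Joint ranges: [-2.95, 2.95], [-0.29, 1.99], [-1.47, 1.44], [0.14, 2.54], [-1.03, 4.17], [0.13, 1.85], [-2.86, 2.86]. Speed limits (rad/s): [2.39, 2.39, 3.01, 3.01, 3.14, 3.14, 3.14].

INTERFACE

Orientations are given as a rotation vector (axis times angle).
In Python, from plant import manip gives the robot as it stands.
- The arm moves only by the shell command python3 -m pendant 'ROWS' [FORCE]. ROWS is JSON, a list of rows, each a list of 5 numbers: the opening, from -1 (shut) to 1 (fully open), then the shift along the world's x, y, z in mm, then the turn about the world's z in degrees. In form: [[hand, x, y, z, turn], ...]. A call has exactly 8 rows; each row shifts and turns the commanded pose from where the row before left it; what a row does not reach is not made up. A row lasts 1/8 s, in which the tool goes at most 62.5 mm and 10.7 degrees, less where a joint would pass 70% of its speed; a pose out of reach is approached as far as the arm can. A call is refused whole if a number of a shift passes 62.5 or a number of a turn 10.7, either way. A call with a gripper value outside its range is refused whole. The fingers move at their own pace and stop on an object; FORCE is the grip in N (left out, the last holds). Time passes only in rows, so rows that do not move let the fingers close, or fill a call up. It gives the time, the measured TCP pose, the force and the opening at its end, in the units of the state.
- manip.read_state(): the state, without advancing time (a new reading comes with each control period).
- manip.read_camera(name): name is "scene" or "top"; returns the picture (420x560x3 uint8, red, green, blue); there is no depth.
- manip.get_calibration(name): a dict with "camera_matrix" (3x3 intrinsics, pixels), "position" and "orientation" of the camera in the world. Camera axes: x right, y up, looking along -z (the intrinsics and any distortion apply to the point x, -y, -z); pixel columns grow to the right and rows downward; lengths in m; the calibration is good to about 2 mm. A picture is of the moment at which its call begins. get_calibration takes no time and is no camera call.
- manip.hand_in(): hands the job in, once; it reports no verdict.
The state is a dict: "t": time; "joint_positions": joint angles; "dq": joint speeds; "tau": joint torques, N m; "position": TCP position; "ee_rot": TCP orientation; "wrist_force": force on the tool from outside, world axes, zero at the start; "torque": the same for the moment, N m; "width": finger opening in m.
Only numpy, scipy, OpenCV 4.12 (cv2) and the standard library are available. Lean on these libraries where they do the work, as an engineer would, in place of code of your own. Each camera call takes 0.05 s, during which the arm holds its last target.

## Working session

There is one attempt and no reset: what is moved stays moved. The work goes in short steps, Python scripts to look and compute and a shell command to move; the robot and the scene stay as the last step left them, time stands still between calls to the robot, and variables do not carry over. Pictures are saved under pics/ and viewed, and the job is handed in when it is done.

```bash
mkdir -p pics; ls; python3 - <<'E'
from plant import manip
import cv2
s=manip.read_state()
print({k:(v if not hasattr(v,'round') else v) for k,v in s.items()})
for n in ("scene","top"):
    im=manip.read_camera(n); cv2.imwrite(f"pics/{n}0.png",im[:,:,::-1])
    print(n,manip.get_calibration(n))
E
```

```text
pics
{'t': 0.0, 'joint_positions': array([ 1.2338117 ,  0.4118843 , -0.01270881,  1.59703821,  0.00559511,
        1.1343428 , -0.08220683]), 'dq': array([-0.00107215, -0.00023644, -0.00140219,  0.00092891,  0.00101022,
       -0.00140876,  0.00069134]), 'tau': array([ 1.06754567e-04, -6.00628066e+01,  6.82110563e-01, -2.99407893e+01,
        1.37905777e-02,  1.05998316e-02, -1.81778518e-05]), 'position': array([ 0.16579882, -0.60208158,  0.23046522]), 'ee_rot': array([-2.49835352e+00,  1.90320242e+00,  2.14813905e-03]), 'wrist_force': array([-0.31690994,  0.56383594,  0.47469408]), 'torque': array([-0.01125299,  0.03585429, -0.02152709]), 'width': 0.08568300158709798}
scene {'camera_matrix': array([[489.50128964,   0.        , 278.45429436],
       [  0.        , 489.50128964, 195.17718624],
       [  0.        ,   0.        ,   1.        ]]), 'position': array([1.600647  , 0.29384621, 0.94076177]), 'orientation': array([0.62396461, 0.81847164, 1.67523655])}
top {'camera_matrix': array([[452.34760777,   0.        , 276.55380632],
       [  0.        , 452.34760777, 207.77221848],
       [  0.        ,   0.        ,   1.        ]]), 'position': array([ 0.34686718, -0.00767742,  1.16934671]), 'orientation': array([ 0.17210952, -0.15265651, -1.49393258])}
```

View pics/scene0.png

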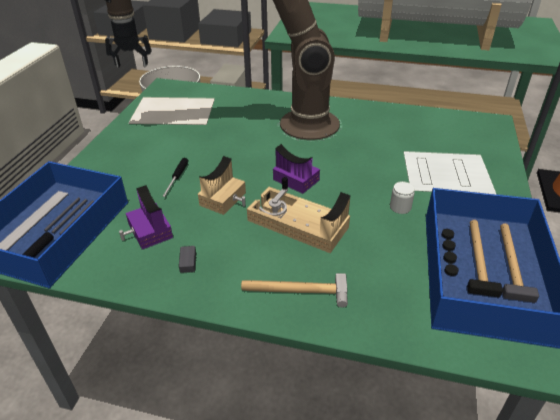

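View pics/top0.png

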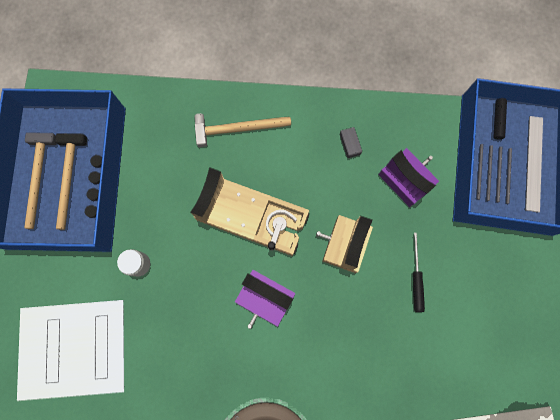

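```bash
cat > h.py <<'E'
import numpy as np, cv2
from scipy.spatial.transform import Rotation as R
from plant import manip
def cal(n):
    c=manip.get_calibration(n); return np.array(c['camera_matrix']),np.array(c['position']),R.from_rotvec(c['orientation']).as_matrix()
def unproj(n,uv,z):
    K,p,Q=cal(n); d=np.linalg.solve(K,np.array([uv[0],uv[1],1.])); d=Q@np.array([d[0],-d[1],-d[2]])
    return p+d*(z-p[2])/d[2]
def proj(n,X):
    K,p,Q=cal(n); c=(np.atleast_2d(X)-p)@Q; c=c*[1,-1,-1]; h=c@K.T
    return h[:,:2]/h[:,2:]
def crop(n,u0,v0,w,h,s,out,src=None,marks=()):
    im=cv2.imread(src) if src else manip.read_camera(n)[:,:,::-1].copy()
    c=cv2.resize(im[v0:v0+h,u0:u0+w],None,fx=s,fy=s,interpolation=cv2.INTER_CUBIC)
    for m in marks:
        cv2.circle(c,(int((m[0]-u0+.5)*s),int((m[1]-v0+.5)*s)),2,(0,0,255),-1)
    for k in range(0,w,20): cv2.putText(c,str(u0+k),(k*s,8),0,.3,(255,255,255),1); cv2.line(c,(k*s,10),(k*s,14),(255,255,255),1)
    for k in range(0,h,20): cv2.putText(c,str(v0+k),(0,k*s+4),0,.3,(255,255,255),1)
    cv2.imwrite(out,c)
E
python3 - <<'E'
from h import *
crop("top",185,160,195,120,4,"pics/tc.png",src="pics/top0.png")
crop("scene",190,130,170,125,4,"pics/sc.png",src="pics/scene0.png")
E
```

```text
(no output)
```

View pics/tc.png

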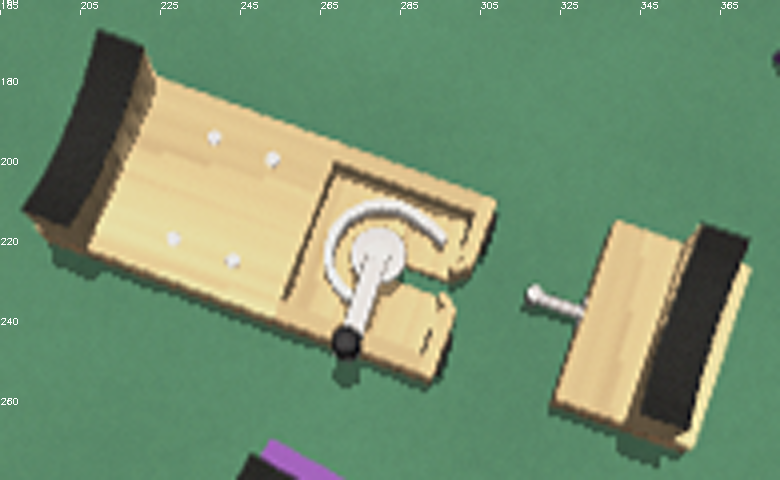

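View pics/sc.png

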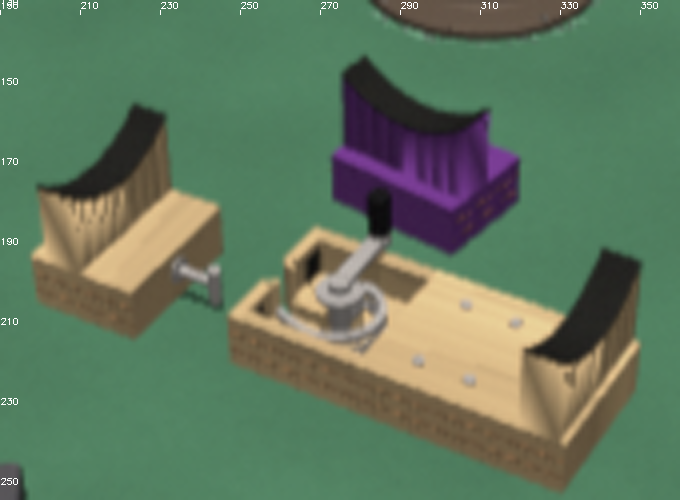

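```bash
cat > fit.py <<'E'
from h import *
from scipy.optimize import least_squares
def T(c): return [185+c[0]/4-.4,160+c[1]/4-.4]
def S(c): return [190+c[0]/4-.4,130+c[1]/4-.4]
def fit(obs,x0):
    def res(q,full=False):
        c,s=np.cos(q[2]),np.sin(q[2]); M=np.array([[c,-s,0],[s,c,0],[0,0,1]])
        r=[proj(n,M@(np.array(m)/1000)+[q[0],q[1],0])[0]-uv for n,m,uv in obs]
        return np.array(r) if full else np.ravel(r)
    r=least_squares(res,x0,loss='soft_l1'); return r.x,res(r.x,True)
if __name__=="__main__":
    b=[("top",(58,60,45),T((496,201))),("top",(58,-60,45),T((430,372))),("top",(-205,60,116),T((98,30))),("top",(-175,60,116),T((143,47))),("top",(-205,-60,116),T((24,208))),("top",(-175,-60,116),T((70,227))),("top",(0,-62,96),T((346,341))),
    ("scene",(58,60,45),S((230,316))),("scene",(58,60,0),S((230,346))),("scene",(58,-60,45),S((318,228))),("scene",(-175,60,116),S((523,349))),("scene",(-205,60,116),S((560,360))),("scene",(-175,-60,116),S((603,248))),("scene",(-205,-60,116),S((640,262)))]
    s=[("top",(-45,60,45),T((615,221))),("top",(-45,-60,45),T((551,402))),("top",(0,60,116),T((703,225))),("top",(30,60,116),T((748,240))),("top",(0,-60,116),T((643,412))),("top",(30,-60,116),T((690,430))),("top",(-78,0,38),T((534,291))),
    ("scene",(-45,60,45),S((137,290))),("scene",(-45,60,0),S((134,338))),("scene",(-45,-60,45),S((219,206))),("scene",(30,60,116),S((38,185))),("scene",(0,60,116),S((89,197))),("scene",(30,-60,116),S((133,103))),("scene",(0,-60,116),S((166,114))),("scene",(-78,0,38),S((215,266)))]
    for nm,o in (("beam",b),("saddle",s)):
        for sub in ("both","top","scene"):
            oo=[k for k in o if sub in("both",k[0])]
            q,r=fit(oo,[.35,0,-1.9]); print(nm,sub,np.round(q,4),np.degrees(q[2]).round(2))
            if sub=="both": print(r.round(1).tolist())
E
python3 fit.py
```

```text
beam both [ 0.5435  0.0051 -1.8621] -106.69
[[0.5, 0.2], [0.5, 1.7], [0.1, -0.5], [0.2, -0.5], [-0.8, 0.3], [-0.7, -0.1], [-0.9, -0.7], [-0.9, -0.5], [-0.1, 3.8], [-0.8, -0.5], [-0.3, -0.7], [0.9, 0.4], [-0.3, -0.3], [0.5, -0.3]]
beam top [ 0.5441  0.0045 -1.8563] -106.36
beam scene [ 0.5424  0.0058 -1.8749] -107.43
saddle both [ 0.5074 -0.169  -1.8356] -105.17
[[-0.4, -0.0], [0.9, -0.4], [-0.5, -0.6], [0.4, -0.3], [-0.7, 0.6], [-0.1, 0.4], [-0.2, 0.8], [-1.2, 0.6], [0.8, 0.4], [0.5, -0.1], [-0.1, -0.3], [-4.3, -0.3], [-0.0, -0.2], [-0.1, -0.3], [0.2, 0.6]]
saddle top [ 0.5075 -0.1692 -1.8426] -105.58Traceback (most recent call last):
  File "fit.py", line 19, in <module>
    q,r=fit(oo,[.35,0,-1.9]); print(nm,sub,np.round(q,4),np.degrees(q[2]).round(2))
        ~~~^^^^^^^^^^^^^^^^^
  File "fit.py", line 10, in fit
    r=least_squares(res,x0,loss='soft_l1'); return r.x,res(r.x,True)
    return func(*args, **kwargs)
    result = trf(vector_fun.fun, vector_fun.jac, x0, f0, J0, lb, ub, ftol, xtol,
                 gtol, max_nfev, x_scale, loss_function, tr_solver,
                 tr_op
[... 344 characters left out ...]
  ~~~~~~~~~~~~~~~~^^^^^^^^^^^^^^^^^
    return np.atleast_1d(self.fun(x))
                         ~~~~~~~~^^^
    return self.f(x, *self.args, **self.kwargs)
           ~~~~~~^^^^^^^^^^^^^^^^^^^^^^^^^^^^^^
  File "fit.py", line 8, in res
    r=[proj(n,M@(np.array(m)/1000)+[q[0],q[1],0])[0]-uv for n,m,uv in obs]
       ~~~~^^^^^^^^^^^^^^^^^^^^^^^^^^^^^^^^^^^^^^
  File "h.py", line 10, in proj
    K,p,Q=cal(n); c=(np.atleast_2d(X)-p)@Q; c=c*[1,-1,-1]; h=c@K.T
          ~~~^^^
  File "h.py", line 5, in cal
    c=manip.get_calibration(n); return np.array(c['camera_matrix']),np.array(c['position']),R.from_rotvec(c['orientation']).as_matrix()
ValueError: time passes only in moves, steps and waits
```

```bash
python3 - <<'E'
import re
s=open('h.py').read()
s=s.replace('''def cal(n):
    c=manip.get_calibration(n); return''','''import functools
@functools.lru_cache
def cal(n):
    c=manip.get_calibration(n); return''')
s+='''
def box(x0,x1,y0,y1,z0,z1):
    P=[(x,y,z) for x in(x0,x1) for y in(y0,y1) for z in(z0,z1)]
    return [(P[a],P[b]) for a in range(8) for b in range(a) if bin(a^b).count('1')==1]
def cyl(x,y,r,z):
    t=np.linspace(0,2*np.pi,25); Q=[(x+r*np.cos(k),y+r*np.sin(k),z) for k in t]
    return list(zip(Q[:-1],Q[1:]))
BEAM=box(-210,58,-60,60,0,45)+[((-205,-60,116),(-205,60,116)),((-175,-60,116),(-175,60,116)),((-205,-60,116),(-175,-60,116)),((-205,60,116),(-175,60,116))]
SAD=box(-45,45,-60,60,0,45)+[((0,-60,116),(0,60,116)),((30,-60,116),(30,60,116)),((0,-60,116),(30,-60,116)),((0,60,116),(30,60,116))]+cyl(-78,0,5,38)
def overlay(n,src,items,u0,v0,w,h,s,out):
    im=cv2.imread(src) if isinstance(src,str) else src
    c=cv2.resize(im[v0:v0+h,u0:u0+w],None,fx=s,fy=s,interpolation=cv2.INTER_CUBIC)
    for q,E,col in items:
        co,si=np.cos(q[2]),np.sin(q[2]); M=np.array([[co,-si,0],[si,co,0],[0,0,1]])
        for a,b in E:
            p=proj(n,np.array([a,b])/1000@M.T+[q[0],q[1],0]); p=(p-[u0,v0]+.5)*s
            cv2.line(c,*[tuple(int(round(k)) for k in z) for z in p],col,1,cv2.LINE_AA)
    cv2.imwrite(out,c)
'''
open('h.py','w').write(s)
f=open('fit.py').read()
f=f.replace('("scene",(58,60,0),S((230,346))),','').replace('("scene",(0,60,116),S((89,197))),','')
f+='''
        overlay("top","pics/top0.png",[(q0[nm],E,(0,0,255)) for nm,E in (("beam",BEAM+cyl(0,-62,9,96)+cyl(0,0,12,55)),("saddle",SAD)) if nm in q0],185,160,195,120,4,"pics/to.png")
        overlay("scene","pics/scene0.png",[(q0[nm],E,(0,0,255)) for nm,E in (("beam",BEAM+cyl(0,-62,9,96)),("saddle",SAD)) if nm in q0],190,130,170,125,4,"pics/so.png")
'''
f=f.replace('if sub=="both": print(','if sub=="both": q0[nm]=q; print(').replace('    for nm,o in','    q0={}\n    for nm,o in')
open('fit.py','w').write(f)
E
python3 fit.py
```

```text
beam both [ 0.544   0.005  -1.8598] -106.56
[[0.5, -0.0], [0.6, 1.4], [-0.0, -0.5], [0.2, -0.6], [-0.8, 0.3], [-0.6, -0.1], [-0.8, -0.9], [-1.0, -0.4], [-0.9, -0.4], [-0.3, -0.7], [1.0, 0.4], [-0.3, -0.2], [0.5, -0.3]]
beam top [ 0.5441  0.0045 -1.8563] -106.36
beam scene [ 0.544   0.0059 -1.8681] -107.03
saddle both [ 0.5074 -0.1692 -1.8384] -105.33
[[-0.2, -0.0], [0.9, -0.5], [-0.3, -0.6], [0.6, -0.2], [-0.7, 0.6], [-0.0, 0.4], [-0.1, 0.7], [-1.3, 0.6], [0.6, 0.4], [0.5, -0.1], [-0.2, -0.3], [-0.1, -0.2], [-0.1, -0.3], [0.1, 0.6]]
saddle top [ 0.5075 -0.1692 -1.8426] -105.58
saddle scene [ 0.5071 -0.1693 -1.8298] -104.84
```

View pics/to.png

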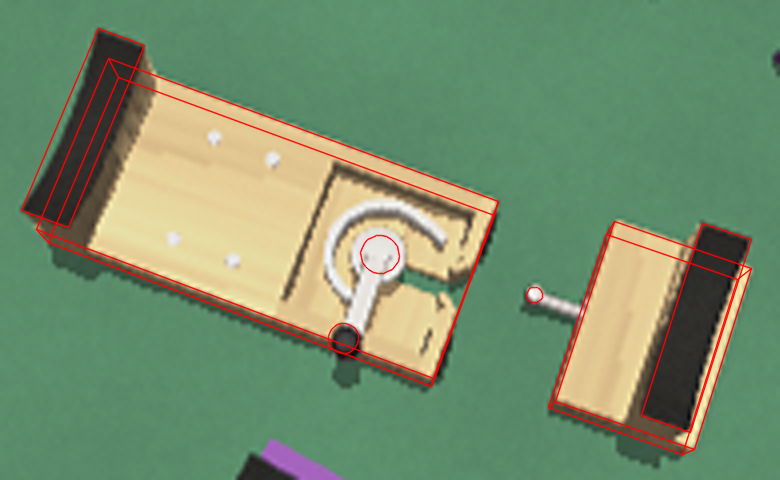

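View pics/so.png

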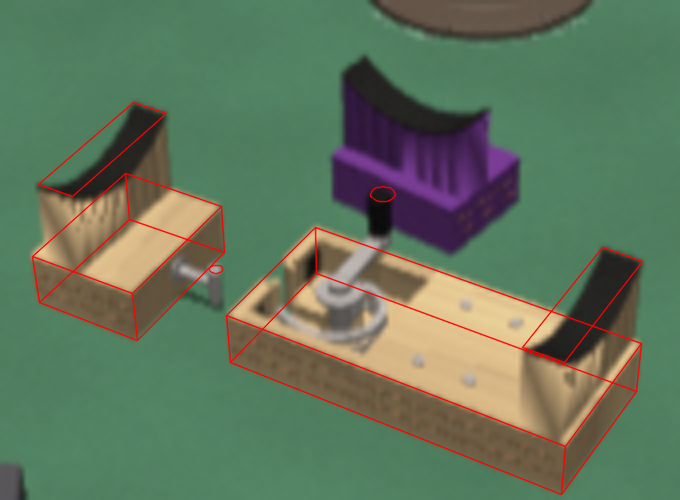

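Candidates for the saddle in the top view are the wooden piece at (347,242), purple at (265,298) and purple at (408,176). The job wants the wooden one, and the close crop confirms it: plywood, with its T-bolt facing the beam's slot at (319,233). The cam knob is at (271,245). The fitted wireframes match both views to about 1 px. They put the saddle at (0.5074, -0.1692, -105.3°) and the beam at (0.544, 0.005, -106.5°).

```bash
python3 -m pendant '[[1,21,26,0,-1.9],[1,21,26,0,-1.9],[1,21,26,0,-1.9],[1,21,26,0,-1.9],[1,21,26,0,-1.9],[1,21,26,0,-1.9],[1,21,26,0,-1.9],[1,21,26,0,-1.9]]' 40; python3 -m pendant '[[1,21,26,0,-1.9],[1,21,26,0,-1.9],[1,21,26,0,-1.9],[1,21,26,0,-1.9],[1,21,26,0,-1.9],[1,21,26,0,-1.9],[1,21,26,0,-1.9],[1,21,26,0,-1.9]]'; python3 - <<'E'
from h import *
s=manip.read_state(); print(s['position'],s['joint_positions'].round(2)); M=R.from_rotvec(s['ee_rot']).as_matrix(); print(M.round(3), np.degrees(np.arctan2(M[1,0],M[0,0])))
E
```

```text
t: 1.1
position: [0.3344, -0.3935, 0.231]
ee_rot: [2.224, -2.219, -0.001]
wrist_force: [0.9, -0.4, 0.6]
width: 0.0855
t: 2.1
position: [0.5023, -0.1857, 0.231]
ee_rot: [1.911, -2.493, -0.001]
wrist_force: [0.2, -0.6, 0.5]
width: 0.0857
[ 0.50234134 -0.18568148  0.23100523] [ 0.44  0.27 -0.21  1.8   0.07  1.07 -1.63]
[[-0.26  -0.966 -0.001]
 [-0.966  0.26   0.   ]
 [ 0.     0.001 -1.   ]] -105.0702615590347
```

```bash
python3 -m pendant '[[1,1,2,-25,-0.3],[1,0,0,-30,0],[1,0,0,-30,0],[1,0,0,-30,0],[1,0,0,-25,0],[1,0,0,-20,0],[1,0,0,-15,0],[1,0,0,-5,0]]' 40;  python3 - <<'E'
from h import *
crop("top",300,190,90,90,6,"pics/t1.png")
crop("scene",180,110,90,110,5,"pics/s1.png")
E
```

```text
t: 3.1
position: [0.5025, -0.1844, 0.0504]
ee_rot: [1.906, -2.497, -0.002]
wrist_force: [1.0, 0.4, 1.0]
width: 0.0858
```

View pics/t1.png

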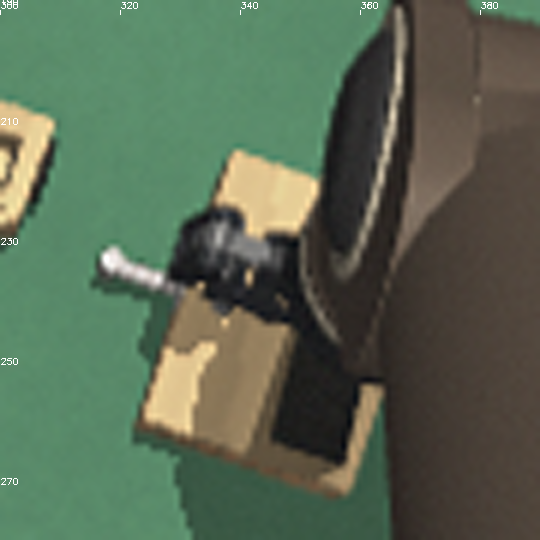

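View pics/s1.png

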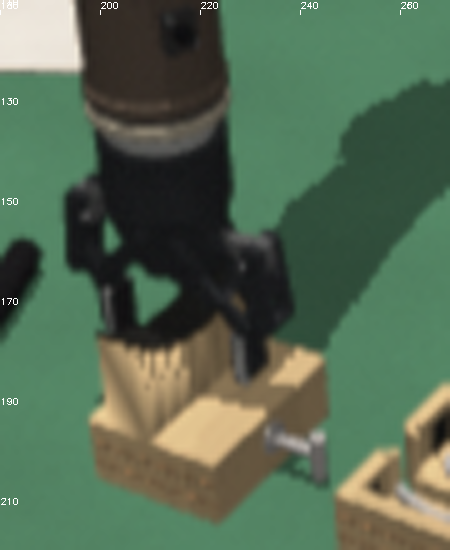

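The open jaws straddle the wooden saddle's rib (scene, fingers at about (204,172) and (229,178)), and the saddle hasn't moved. Closing now.

```bash
python3 -m pendant '[[0,0,0,0,0],[-0.2,0,0,0,0],[-0.4,0,0,0,0],[-0.6,0,0,0,0],[-0.8,0,0,0,0],[-0.8,0,0,0,0],[-0.8,0,0,0,0],[-0.8,0,0,0,0]]' 40
```

```text
t: 4.2
position: [0.5034, -0.1844, 0.0518]
ee_rot: [-1.906, 2.497, -0.001]
wrist_force: [-0.2, 2.8, 5.3]
width: 0.0297
```

```bash
python3 -m pendant '[[-0.8,-4.6,1.4,0,-0.4],[-0.8,-4.6,1.4,0,-0.4],[-0.8,-4.6,1.4,0,-0.4],[-0.8,2,6.7,0,0],[-0.8,2,6.7,0,0],[-0.8,2,6.7,0,0],[-0.8,2,6.7,0,0],[-0.8,2,6.7,0,0]]';  python3 - <<'E'
from h import *
im=manip.read_camera("top")[:,:,::-1].copy(); cv2.imwrite("pics/top2.png",im)
sc=manip.read_camera("scene")[:,:,::-1].copy(); cv2.imwrite("pics/scene2.png",sc)
crop("top",255,180,110,90,7,"pics/t2.png",src="pics/top2.png")
crop("scene",185,110,130,120,5,"pics/s2.png",src="pics/scene2.png")
s=manip.read_state(); print(s['position'],s['wrist_force'])
E
```

```text
t: 5.2
position: [0.4983, -0.1504, 0.0518]
ee_rot: [1.874, -2.518, 0.004]
wrist_force: [-3.3, -10.1, 8.1]
width: 0.0299
[ 0.49873923 -0.14896611  0.05173962] [-1.16936062 -4.99662003  6.14688252]
```

View pics/t2.png

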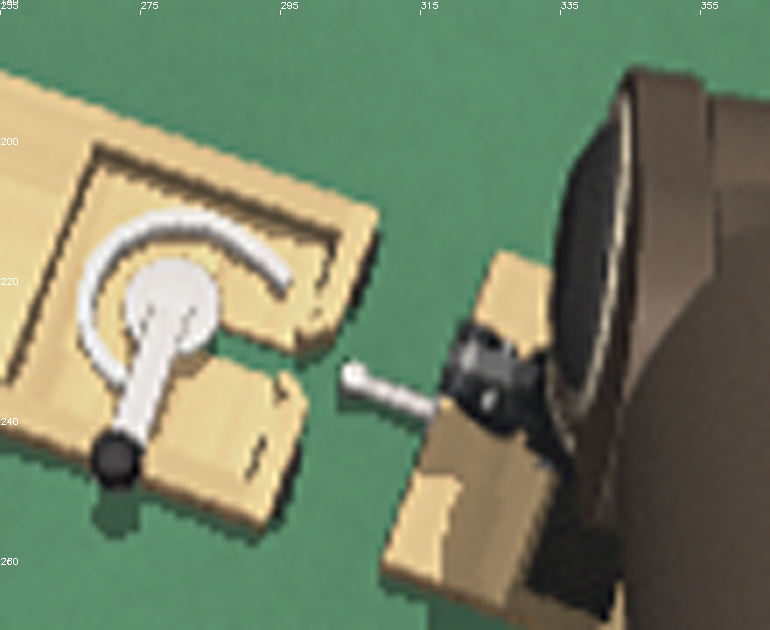

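View pics/s2.png

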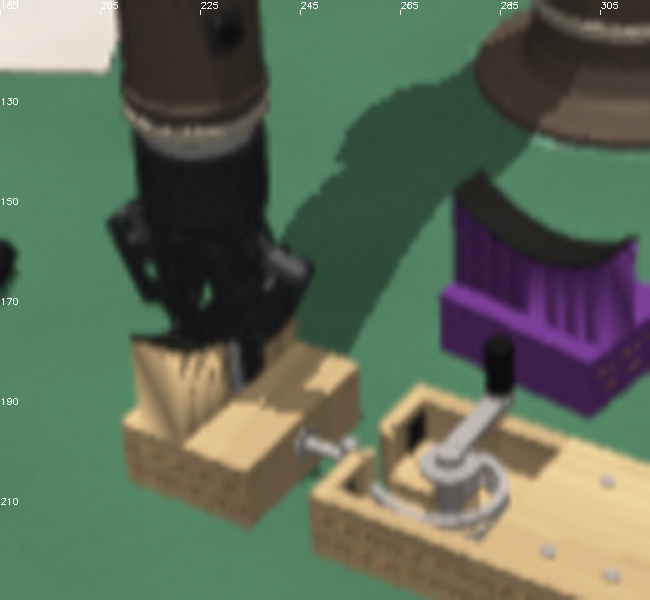

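```bash
python3 - <<'E'
from h import *
b=np.array([.544,.005]); a=-1.8598; M=np.array([[np.cos(a),np.sin(a)],[-np.sin(a),np.cos(a)]])
f=lambda c:[255+c[0]/7-.4,180+c[1]/7-.4]
for nm,c,z in (("pin",(354,376),.038),("c+",(497,251),.045),("c-",(383,569),.045),("bc+",(378,213),.045),("bc-",(264,527),.045),("knob",(117,458),.096),("slotL",(333,330),.045),("slotR",(305,400),.045),("grooveU",(235,335),.045),("grooveL",(222,350),.045)):
    print(nm,(M@(unproj("top",f(c),z)[:2]-b)*1000).round(1))
# scene pin top
g=lambda c:[185+c[0]/5-.4,110+c[1]/5-.4]
for nm,c,z in (("pin",(347,441),.038),("c-",(358,368),.045),("c+",(248,470),.045),("knob",(500,341),.096)):
    print(nm,(M@(unproj("scene",g(c),z)[:2]-b)*1000).round(1))
s=manip.read_state(); P=R.from_rotvec(s['ee_rot']).as_matrix(); print((M@(s['position'][:2]-b)*1000).round(1),np.degrees(np.arctan2(P[1,0],P[0,0]))%180-180, np.degrees(a))
E
```

```text
pin [69.2  1. ]
c+ [102.1  60.9]
c- [102.3 -61.5]
bc+ [57. 59.]
bc- [ 57.8 -62.3]
knob [  3.3 -63.5]
slotL [56.5 12.9]
slotR [ 55.8 -14.5]
grooveU [24.1 -1.2]
grooveL [21.6 -8. ]
pin [69.5  1.6]
c- [ 97.5 -54.3]
c+ [99.4 60. ]
knob [  1.6 -61.7]
[160.5   0.5] -106.61959744563669 -106.5586907384305
```

```bash
python3 -m pendant '[[-0.8,0.7,4,0.5,0],[-0.8,0.7,4,0.4,0],[-0.8,0.8,4,0,0],[-0.8,1.1,3.8,0,0],[-0.8,1.1,3.8,0,0],[-0.8,1.1,3.8,0,0],[-0.8,1.1,3.8,0,0],[-0.8,0,0,0,0]]';  python3 - <<'E'
from h import *
im=manip.read_camera("top")[:,:,::-1].copy(); cv2.imwrite("pics/top3.png",im)
crop("top",255,180,110,90,7,"pics/t3.png",src="pics/top3.png")
b=np.array([.544,.005]); a=-1.8598; M=np.array([[np.cos(a),np.sin(a)],[-np.sin(a),np.cos(a)]])
s=manip.read_state(); P=R.from_rotvec(s['ee_rot']).as_matrix(); print((M@(s['position'][:2]-b)*1000).round(1),s['position'][2],np.degrees(np.arctan2(P[1,0],P[0,0]))%180-180, M@s['wrist_force'][:2],s['wrist_force'][2])
E
```

```text
t: 6.3
position: [0.5057, -0.1185, 0.0519]
ee_rot: [-1.881, 2.516, 0.002]
wrist_force: [-0.1, 0.2, -7.7]
width: 0.0292
[129.6  -1.5] 0.05192840747425391 -106.43752124970533 [-0.61103423 -0.06729547] -8.28945443665214
```

View pics/t3.png

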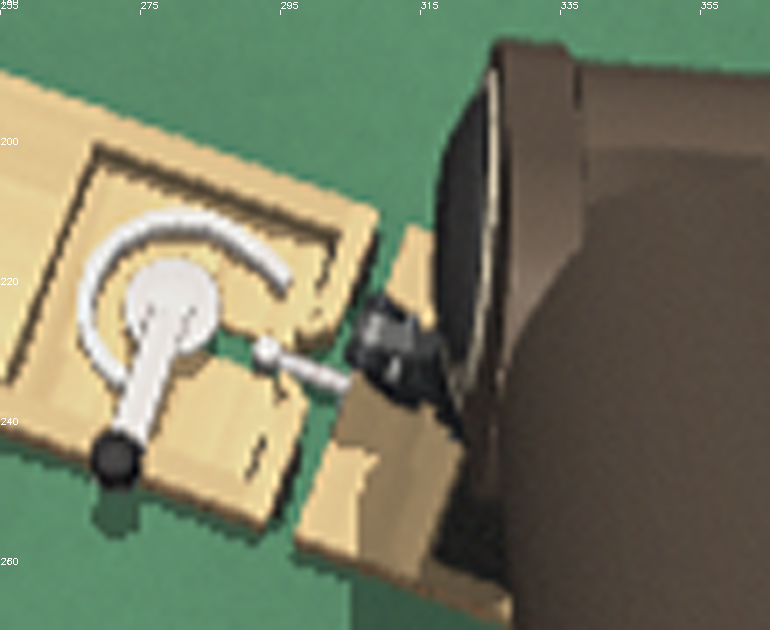

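The pin is in the mouth of the groove (top, (293,230)), centred and with no side force. I'll go the last stretch gently.

```bash
cat > st.py <<'E'
from h import *
b=np.array([.544,.005]); a=-1.8598; M=np.array([[np.cos(a),np.sin(a)],[-np.sin(a),np.cos(a)]])
s=manip.read_state(); P=R.from_rotvec(s['ee_rot']).as_matrix(); p=M@(s['position'][:2]-b)*1000
f=M@s['wrist_force'][:2]
print('beam xy',p.round(1),'z',round(s['position'][2]*1000,1),'yaw',(np.degrees(np.arctan2(P[1,0],P[0,0]))).round(1),'F beam',f.round(1),s['wrist_force'][2].round(1))
print('turn',np.arctan2(-p[0],-p[1]).round(3),'r',np.hypot(*p).round(1),'q7',s['joint_positions'][6].round(2),'t',s['t'])
t=np.arctan2(-p[0],-p[1]); tg=np.array([-np.cos(t),np.sin(t)]); rd=np.array([-np.sin(t),-np.cos(t)])
print('push',-(f@tg).round(1),'radial',(f@rd).round(1))
E
python3 -m pendant '[[-0.8,0.4,1.4,-0.2,0],[-0.8,0.4,1.4,-0.2,0],[-0.8,0.4,1.4,0,0],[-0.8,0.4,1.4,0,0],[-0.8,0.4,1.4,0,0],[-0.8,0.4,1.4,0,0],[-0.8,0,0,0,0],[-0.8,0,0,0,0]]'; python3 st.py
```

```text
t: 7.35
position: [0.5082, -0.1116, 0.0518]
ee_rot: [1.88, -2.517, 0.001]
wrist_force: [-0.8, -2.7, -5.8]
width: 0.0295
beam xy [122.   -1.1] z 51.8 yaw -106.5 F beam [ 2.8 -0. ] -5.8
turn -1.562 r 122.0 q7 -1.87 t 7.35
push -0.0 radial 2.8
```

```bash

python3 -m pendant '[[-0.8,0.3,1,0,0],[-0.8,0.3,1,0,0],[-0.8,0,0,0,0],[-0.8,0,0,0,0],[-0.8,0,0,0,0],[-0.8,0,0,0,0],[-0.8,0,0,0,0],[-0.8,0,0,0,0]]'; python3 st.py
```

```text
t: 8.35
position: [0.5085, -0.1104, 0.0519]
ee_rot: [1.878, -2.517, 0.001]
wrist_force: [-1.4, -6.0, -5.8]
width: 0.0294
beam xy [120.7  -1.1] z 51.9 yaw -106.5 F beam [6.1 0.4] -5.8
turn -1.562 r 120.7 q7 -1.87 t 8.35
push 0.4 radial 6.1
```

```bash

python3 -m pendant '[[-0.8,0.3,1,0,0],[-0.8,0.2,0.6,0,0],[-0.8,0,0,0,0],[-0.8,0,0,0,0],[-0.8,0,0,0,0],[-0.8,0,0,0,0],[-0.8,0,0,0,0],[-0.8,0,0,0,0]]'; python3 st.py;  python3 - <<'E'
from h import *
im=manip.read_camera("top")[:,:,::-1].copy(); cv2.imwrite("pics/top4.png",im)
crop("top",255,180,90,90,7,"pics/t4.png",src="pics/top4.png")
im=manip.read_camera("scene")[:,:,::-1].copy(); cv2.imwrite("pics/scene4.png",im)
crop("scene",200,140,110,90,7,"pics/s4.png",src="pics/scene4.png")
E
```

```text
t: 9.35
position: [0.5087, -0.1096, 0.0519]
ee_rot: [1.877, -2.517, 0.002]
wrist_force: [-1.5, -8.0, -4.1]
width: 0.0295
beam xy [119.9  -1.1] z 51.9 yaw -106.6 F beam [8.1 0.9] -4.1
turn -1.561 r 119.9 q7 -1.87 t 9.35
push 0.9 radial 8.1
```

View pics/t4.png

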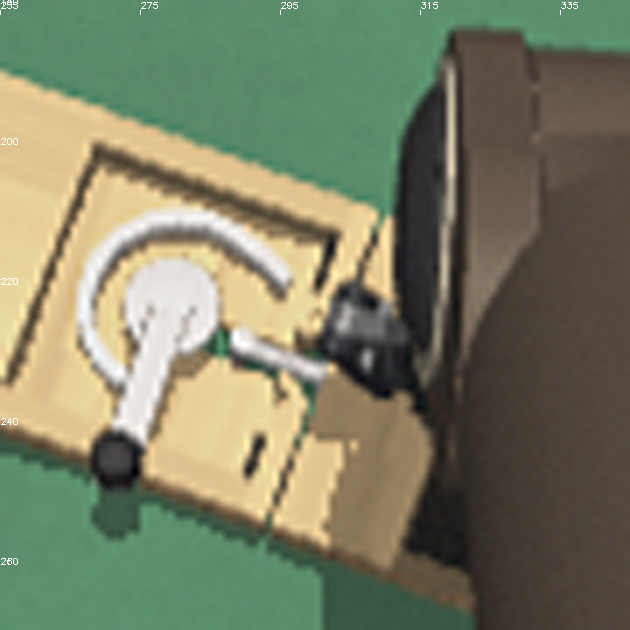

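View pics/s4.png

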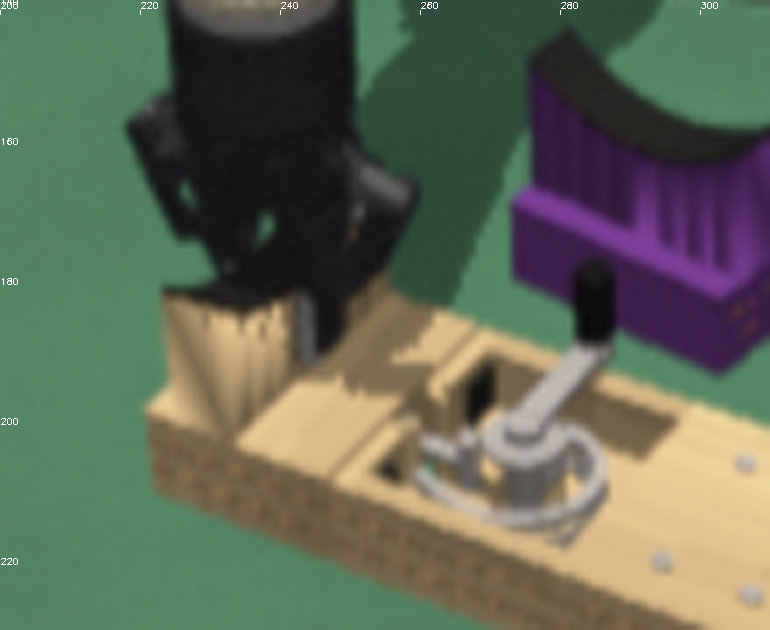

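The saddle is against the strips with its bolt fully in the groove. The gap is closed to a thin line and the push is 8 N. I'll relax, release and lift.

```bash

python3 -m pendant '[[-0.8,-0.2,-0.8,-0.3,0],[-0.8,0,0,-0.2,0],[-0.1,0,0,0,0],[-0.1,0,0,0,0],[-0.1,0,0,0,0],[-0.1,0,0,10,0],[-0.1,0,0,30,0],[-0.1,0,0,40,0]]'; python3 st.py
python3 -m pendant '[[-0.1,0,0,25,10],[-0.1,0,5,0,10],[-0.1,-2,15,0,10],[-0.1,-2,18,0,10],[-0.1,-4,20,0,10],[-0.1,-4,20,0,10],[-0.1,-4,20,0,10],[-0.1,-4,20,0,10]]'; python3 st.py;  python3 - <<'E'
from h import *
im=manip.read_camera("scene")[:,:,::-1].copy(); cv2.imwrite("pics/scene5.png",im)
crop("scene",180,100,180,150,4,"pics/s5.png",src="pics/scene5.png")
E
```

```text
t: 10.45
position: [0.5086, -0.1081, 0.1321]
ee_rot: [1.88, -2.516, -0.002]
wrist_force: [0.5, -0.4, 0.3]
width: 0.0379
beam xy [118.5  -1.7] z 132.1 yaw -106.5 F beam [0.2 0.6] 0.3
turn -1.556 r 118.6 q7 -1.83 t 10.45
push 0.6 radial 0.2
t: 11.45
position: [0.4891, 0.0102, 0.1571]
ee_rot: [3.06, -0.711, 0.001]
wrist_force: [-0.1, 0.4, 0.0]
width: 0.0386
beam xy [ 10.7 -54.2] z 157.1 yaw -26.2 F beam [-0.4 -0.2] 0.0
turn -0.194 r 55.2 q7 -0.78 t 11.45
push -0.4 radial 0.1
```

View pics/s5.png

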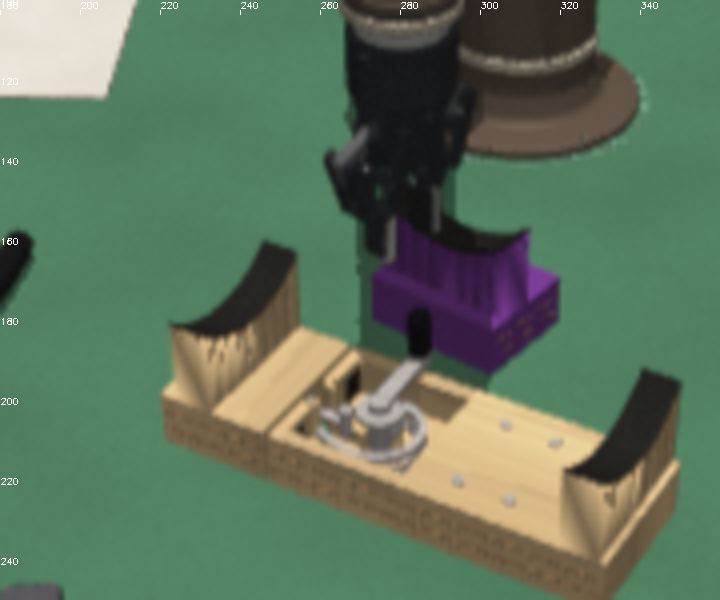

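```bash

python3 -m pendant '[[-0.1,-0.7,1.3,0,10],[-0.1,-0.7,1.3,0,10],[-0.1,-0.7,1.3,0,10],[-0.1,-0.7,1.3,0,10],[-0.1,-0.7,1.3,0,10],[-0.1,-0.7,1.3,0,10],[-0.1,-0.7,1.3,0,10],[-0.1,-0.7,1.3,0,10]]'
python3 -m pendant '[[-0.1,0,0,-5,10],[-0.1,0,0,-5,9.6],[-0.1,0,0,-8,0],[-0.1,0,0,-8,0],[-0.1,0,0,-8,0],[-0.1,0,0,-4,0],[-0.1,0,0,-2,0],[-0.1,0,0,0,0]]'; python3 st.py;  python3 - <<'E'
from h import *
im=manip.read_camera("scene")[:,:,::-1].copy(); cv2.imwrite("pics/scene6.png",im)
crop("scene",220,100,120,120,5,"pics/s6.png",src="pics/scene6.png")
im=manip.read_camera("top")[:,:,::-1].copy(); cv2.imwrite("pics/top6.png",im)
crop("top",220,180,120,100,5,"pics/t6.png",src="pics/top6.png")
E
```

```text
t: 12.5
position: [0.4836, 0.0195, 0.1568]
ee_rot: [2.803, 1.418, 0.0]
wrist_force: [0.4, 0.5, -0.4]
width: 0.0382
t: 13.5
position: [0.4835, 0.02, 0.1163]
ee_rot: [-2.524, -1.871, -0.0]
wrist_force: [0.9, -0.0, 0.1]
width: 0.0383
beam xy [  2.8 -62.3] z 116.3 yaw 73.1 F beam [-0.2  0.9] 0.1
turn -0.045 r 62.3 q7 0.7 t 13.5
push -0.2 radial -0.9
```

View pics/s6.png

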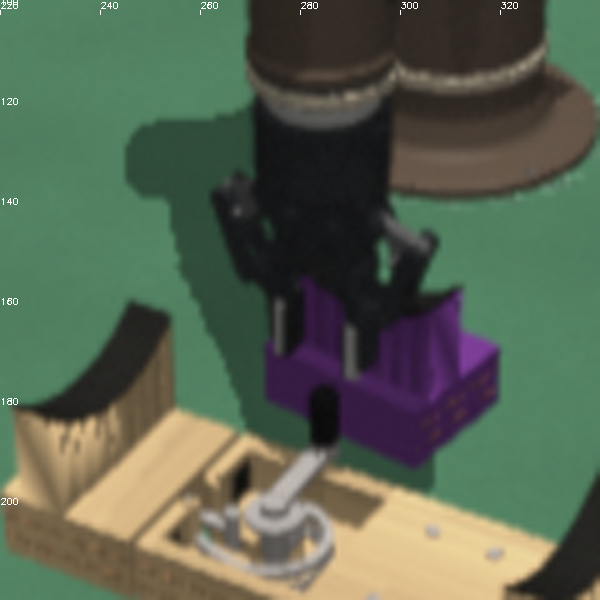

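View pics/t6.png

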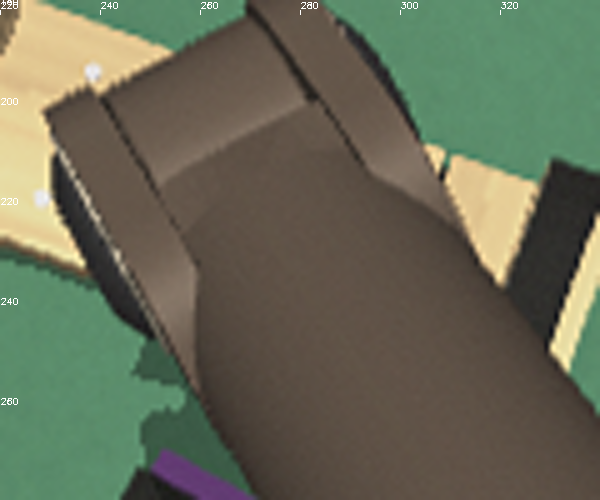

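```bash
python3 - <<'E'
from h import *
for z in (.124,.096,.060): print(z,(proj("scene",[[.4835,.02,z]])[0]-[220,100]+.5)*5)
b=np.array([.544,.005]); a=-1.8598; M=np.array([[np.cos(a),np.sin(a)],[-np.sin(a),np.cos(a)]])
for c in ((324,391),):
    uv=[220+c[0]/5-.4,100+c[1]/5-.4]
    X=unproj("scene",uv,.096); print(X,M@(X[:2]-b))
E
```

```text
0.124 [323.9736181  351.09086213]
0.096 [324.08103494 390.32506251]
0.06 [324.21535595 439.38606482]
[0.48456546 0.02051041 0.096     ] [ 0.00207151 -0.06139011]
```

The scene crop puts the knob top at (324,391), within about 1 mm of where the TCP projects. The jaws straddle it, so I'll descend.

```bash

python3 -m pendant '[[-0.1,0.5,0,-8,0],[-0.1,0,0,-8,0],[-0.1,0,0,-8,0],[-0.1,0,0,-8,0],[-0.1,0,0,-8,0],[-0.1,0,0,-6,0],[-0.1,0,0,-5,0],[-0.1,0,0,0,0]]' 60; python3 st.py
python3 -m pendant '[[-0.4,0,0,0,0],[-0.4,0,0,0,0],[-0.4,0,0,0,0],[-0.4,0,0,0,0],[-0.4,0,0,0,0],[-0.4,0,0,0,0],[-0.4,0,0,0,0],[-0.4,0,0,0,0]]' 60; python3 st.py;  python3 - <<'E'
from h import *
im=manip.read_camera("scene")[:,:,::-1].copy(); cv2.imwrite("pics/scene7.png",im)
crop("scene",220,100,120,120,5,"pics/s7.png",src="pics/scene7.png")
E
```

```text
t: 14.6
position: [0.4838, 0.02, 0.065]
ee_rot: [-2.523, -1.871, 0.001]
wrist_force: [0.5, 0.0, 0.3]
width: 0.0383
beam xy [  2.8 -62. ] z 65.0 yaw 73.1 F beam [-0.1  0.5] 0.3
turn -0.045 r 62.0 q7 0.62 t 14.6
push -0.1 radial -0.5
t: 15.6
position: [0.484, 0.02, 0.0653]
ee_rot: [-2.524, -1.871, -0.0]
wrist_force: [0.3, -0.1, -0.4]
width: 0.0257
beam xy [  2.8 -61.8] z 65.3 yaw 73.1 F beam [0.  0.3] -0.4
turn -0.045 r 61.9 q7 0.62 t 15.6
push 0.1 radial -0.3
```

View pics/s7.png

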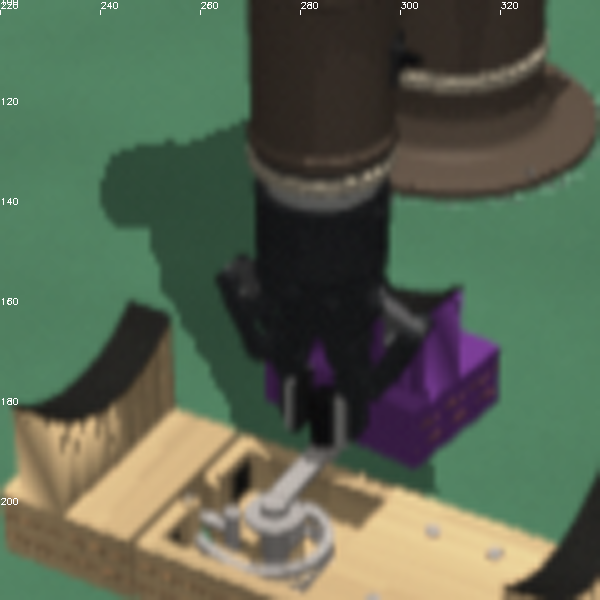

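```bash
cat > rows.py <<'E'
import sys,numpy as np
a=-1.8598; Rm=np.array([[np.cos(a),-np.sin(a)],[np.sin(a),np.cos(a)]])
t0,dt,n=map(float,sys.argv[1:4])
P=lambda t: np.round(Rm@np.array([-62*np.sin(t),-62*np.cos(t)]),1)
for c in range(int(n)):
    r=[]
    for k in range(8):
        u=t0+dt*(8*c+k); d=P(u+dt)-P(u); r.append("[-0.4,%.1f,%.1f,0,%.1f]"%(d[0],d[1],-np.degrees(dt)))
    print(round(t0+dt*8*(c+1),3),"["+",".join(r)+"]")
E
python3 rows.py -0.045 0.04 10
```

```text
0.275 [[-0.4,0.7,2.4,0,-2.3],[-0.4,0.7,2.3,0,-2.3],[-0.4,0.9,2.4,0,-2.3],[-0.4,0.9,2.3,0,-2.3],[-0.4,1.0,2.2,0,-2.3],[-0.4,1.1,2.3,0,-2.3],[-0.4,1.2,2.1,0,-2.3],[-0.4,1.3,2.1,0,-2.3]]
0.595 [[-0.4,1.4,2.1,0,-2.3],[-0.4,1.4,2.0,0,-2.3],[-0.4,1.5,2.0,0,-2.3],[-0.4,1.7,1.9,0,-2.3],[-0.4,1.6,1.8,0,-2.3],[-0.4,1.8,1.7,0,-2.3],[-0.4,1.8,1.7,0,-2.3],[-0.4,1.9,1.6,0,-2.3]]
0.915 [[-0.4,1.9,1.6,0,-2.3],[-0.4,2.0,1.4,0,-2.3],[-0.4,2.1,1.4,0,-2.3],[-0.4,2.1,1.3,0,-2.3],[-0.4,2.2,1.2,0,-2.3],[-0.4,2.2,1.1,0,-2.3],[-0.4,2.3,1.0,0,-2.3],[-0.4,2.3,1.0,0,-2.3]]
1.235 [[-0.4,2.3,0.8,0,-2.3],[-0.4,2.4,0.8,0,-2.3],[-0.4,2.4,0.6,0,-2.3],[-0.4,2.4,0.6,0,-2.3],[-0.4,2.4,0.4,0,-2.3],[-0.4,2.5,0.4,0,-2.3],[-0.4,2.4,0.3,0,-2.3],[-0.4,2.5,0.1,0,-2.3]]
1.555 [[-0.4,2.5,0.1,0,-2.3],[-0.4,2.5,0.0,0,-2.3],[-0.4,2.4,-0.2,0,-2.3],[-0.4,2.5,-0.2,0,-2.3],[-0.4,2.5,-0.3,0,-2.3],[-0.4,2.4,-0.5,0,-2.3],[-0.4,2.4,-0.5,0,-2.3],[-0.4,2.4,-0.6,0,-2.3]]
1.875 [[-0.4,2.4,-0.7,0,-2.3],[-0.4,2.3,-0.8,0,-2.3],[-0.4,2.4,-0.9,0,-2.3],[-0.4,2.2,-1.0,0,-2.3],[-0.4,2.3,-1.1,0,-2.3],[-0.4,2.1,-1.2,0,-2.3],[-0.4,2.2,-1.2,0,-2.3],[-0.4,2.1,-1.4,0,-2.3]]
2.195 [[-0.4,2.0,-1.4,0,-2.3],[-0.4,2.0,-1.5,0,-2.3],[-0.4,1.9,-1.6,0,-2.3],[-0.4,1.8,-1.7,0,-2.3],[-0.4,1.8,-1.7,0,-2.3],[-0.4,1.7,-1.8,0,-2.3],[-0.4,1.6,-1.9,0,-2.3],[-0.4,1.6,-1.9,0,-2.3]]
2.515 [[-0.4,1.4,-2.0,0,-2.3],[-0.4,1.4,-2.0,0,-2.3],[-0.4,1.4,-2.2,0,-2.3],[-0.4,1.2,-2.1,0,-2.3],[-0.4,1.1,-2.2,0,-2.3],[-0.4,1.1,-2.3,0,-2.3],[-0.4,0.9,-2.2,0,-2.3],[-0.4,0.9,-2.4,0,-2.3]]
2.835 [[-0.4,0.8,-2.3,0,-2.3],[-0.4,0.7,-2.4,0,-2.3],[-0.4,0.5,-2.4,0,-2.3],[-0.4,0.5,-2.4,0,-2.3],[-0.4,0.4,-2.5,0,-2.3],[-0.4,0.3,-2.5,0,-2.3],[-0.4,0.2,-2.4,0,-2.3],[-0.4,0.1,-2.5,0,-2.3]]
3.155 [[-0.4,0.0,-2.5,0,-2.3],[-0.4,-0.1,-2.5,0,-2.3],[-0.4,-0.2,-2.4,0,-2.3],[-0.4,-0.3,-2.5,0,-2.3],[-0.4,-0.4,-2.4,0,-2.3],[-0.4,-0.5,-2.5,0,-2.3],[-0.4,-0.6,-2.4,0,-2.3],[-0.4,-0.7,-2.4,0,-2.3]]
```

```bash

python3 -m pendant '[[-0.4,0.7,2.4,0,-2.3],[-0.4,0.7,2.3,0,-2.3],[-0.4,0.9,2.4,0,-2.3],[-0.4,0.9,2.3,0,-2.3],[-0.4,1.0,2.2,0,-2.3],[-0.4,1.1,2.3,0,-2.3],[-0.4,1.2,2.1,0,-2.3],[-0.4,1.3,2.1,0,-2.3]]'; python3 st.py
```

```text
t: 16.65
position: [0.4912, 0.0369, 0.0652]
ee_rot: [2.791, 1.44, -0.003]
wrist_force: [-1.8, -2.5, 3.0]
width: 0.0256
beam xy [-15.5 -59.7] z 65.2 yaw 54.6 F beam [ 2.9 -1.1] 3.0
turn 0.254 r 61.6 q7 0.32 t 16.65
push 3.1 radial 0.3
```

```bash

python3 -m pendant '[[-0.4,1.4,2.1,0,-2.3],[-0.4,1.4,2.0,0,-2.3],[-0.4,1.5,2.0,0,-2.3],[-0.4,1.7,1.9,0,-2.3],[-0.4,1.6,1.8,0,-2.3],[-0.4,1.8,1.7,0,-2.3],[-0.4,1.8,1.7,0,-2.3],[-0.4,1.9,1.6,0,-2.3]]'; python3 st.py;  python3 - <<'E'
from h import *
im=manip.read_camera("scene")[:,:,::-1].copy(); cv2.imwrite("pics/scene8.png",im)
crop("scene",215,100,120,120,5,"pics/s8.png",src="pics/scene8.png")
E
```

```text
t: 17.65
position: [0.5049, 0.0531, 0.0652]
ee_rot: [-2.986, -0.975, 0.0]
wrist_force: [-2.8, -2.5, 2.4]
width: 0.0256
beam xy [-34.9 -51.2] z 65.2 yaw 36.2 F beam [ 3.2 -1.9] 2.4
turn 0.598 r 62.0 q7 0.02 t 17.65
push 3.7 radial -0.2
```

View pics/s8.png

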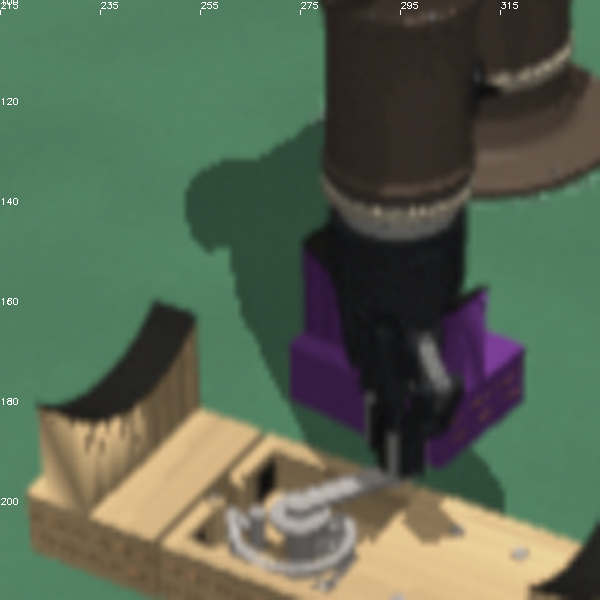

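The crank follows the caged knob (scene, (295,195)) at a push of about 3.7 N, and the saddle is still in place. Carrying on.

```bash

python3 -m pendant '[[-0.4,1.9,1.6,0,-2.3],[-0.4,2.0,1.4,0,-2.3],[-0.4,2.1,1.4,0,-2.3],[-0.4,2.1,1.3,0,-2.3],[-0.4,2.2,1.2,0,-2.3],[-0.4,2.2,1.1,0,-2.3],[-0.4,2.3,1.0,0,-2.3],[-0.4,2.3,1.0,0,-2.3]]'; python3 st.py
```

```text
t: 18.7
position: [0.522, 0.063, 0.0652]
ee_rot: [-3.104, -0.485, 0.0]
wrist_force: [-2.7, -2.4, 0.4]
width: 0.026
beam xy [-49.3 -37.6] z 65.2 yaw 17.8 F beam [ 3.1 -1.8] 0.4
turn 0.919 r 62.0 q7 -0.26 t 18.7
push 3.3 radial -1.3
```

```bash

python3 -m pendant '[[-0.4,2.3,0.8,0,-2.3],[-0.4,2.4,0.8,0,-2.3],[-0.4,2.4,0.6,0,-2.3],[-0.4,2.4,0.6,0,-2.3],[-0.4,2.4,0.4,0,-2.3],[-0.4,2.5,0.4,0,-2.3],[-0.4,2.4,0.3,0,-2.3],[-0.4,2.5,0.1,0,-2.3]]'; python3 st.py;  python3 - <<'E'
from h import *
im=manip.read_camera("scene")[:,:,::-1].copy(); cv2.imwrite("pics/scene9.png",im)
crop("scene",205,140,120,90,6,"pics/s9.png",src="pics/scene9.png")
E
```

```text
t: 19.7
position: [0.5413, 0.0669, 0.0653]
ee_rot: [3.142, -0.018, -0.0]
wrist_force: [-4.1, -2.1, 0.2]
width: 0.0261
beam xy [-58.5 -20.2] z 65.3 yaw -0.6 F beam [ 3.2 -3.3] 0.2
turn 1.239 r 61.9 q7 -0.53 t 19.7
push 4.2 radial -1.9
```

View pics/s9.png

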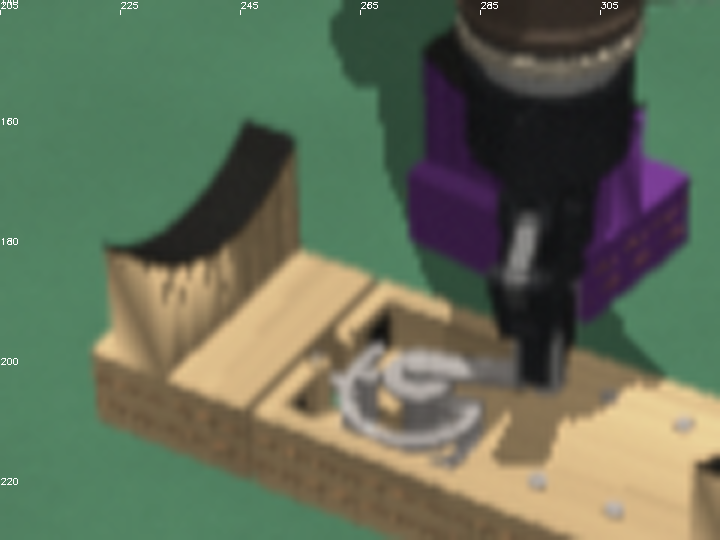

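```bash

python3 -m pendant '[[-0.4,2.5,0.1,0,-2.3],[-0.4,2.5,0.0,0,-2.3],[-0.4,2.4,-0.2,0,-2.3],[-0.4,2.5,-0.2,0,-2.3],[-0.4,2.5,-0.3,0,-2.3],[-0.4,2.4,-0.5,0,-2.3],[-0.4,2.4,-0.5,0,-2.3],[-0.4,2.4,-0.6,0,-2.3]]'; python3 st.py
```

```text
t: 20.75
position: [0.5606, 0.0645, 0.0653]
ee_rot: [3.098, -0.52, -0.001]
wrist_force: [-5.5, -1.5, 1.0]
width: 0.0257
beam xy [-61.8  -1.1] z 65.3 yaw -19.1 F beam [ 3.  -4.8] 1.0
turn 1.554 r 61.8 q7 -0.79 t 20.75
push 4.9 radial -2.9
```

```bash

python3 -m pendant '[[-0.4,2.4,-0.7,0,-2.3],[-0.4,2.3,-0.8,0,-2.3],[-0.4,2.4,-0.9,0,-2.3],[-0.4,2.2,-1.0,0,-2.3],[-0.4,2.3,-1.1,0,-2.3],[-0.4,2.1,-1.2,0,-2.3],[-0.4,2.2,-1.2,0,-2.3],[-0.4,2.1,-1.4,0,-2.3]]'; python3 st.py;  python3 - <<'E'
from h import *
im=manip.read_camera("scene")[:,:,::-1].copy(); cv2.imwrite("pics/scene10.png",im)
crop("scene",205,140,120,90,6,"pics/s10.png",src="pics/scene10.png")
E
```

```text
t: 21.75
position: [0.5783, 0.0567, 0.0652]
ee_rot: [2.975, -1.008, -0.002]
wrist_force: [-5.7, 0.6, 1.8]
width: 0.0254
beam xy [-59.3  18.2] z 65.2 yaw -37.4 F beam [ 1.  -5.7] 1.8
turn 1.868 r 62.0 q7 -1.04 t 21.75
push 5.1 radial -2.6
```

View pics/s10.png

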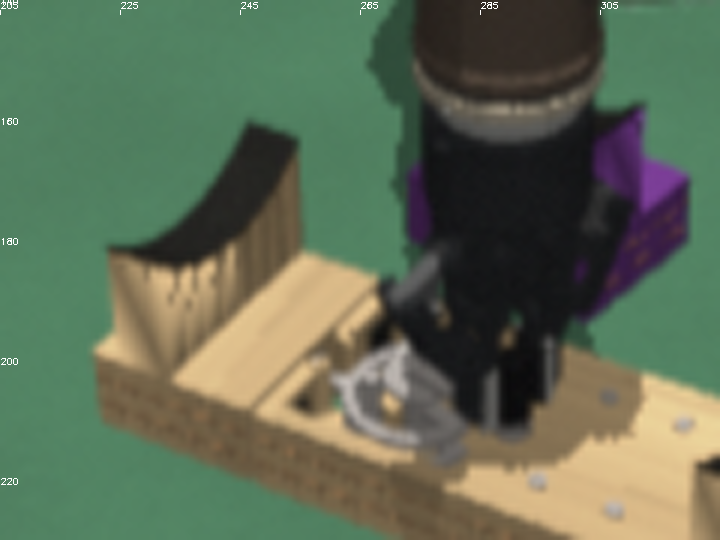

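```bash

python3 -m pendant '[[-0.4,2.0,-1.4,0,-2.3],[-0.4,2.0,-1.5,0,-2.3],[-0.4,1.9,-1.6,0,-2.3],[-0.4,1.8,-1.7,0,-2.3],[-0.4,1.8,-1.7,0,-2.3],[-0.4,1.7,-1.8,0,-2.3],[-0.4,1.6,-1.9,0,-2.3],[-0.4,1.6,-1.9,0,-2.3]]'; python3 st.py
```

```text
t: 22.8
position: [0.5926, 0.0439, 0.0651]
ee_rot: [-2.776, 1.47, 0.002]
wrist_force: [-6.1, 2.5, 1.2]
width: 0.0261
beam xy [-51.2  35.5] z 65.1 yaw -55.8 F beam [-0.7 -6.5] 1.2
turn 2.178 r 62.3 q7 -1.28 t 22.8
push 5.8 radial -3.2
```

```bash

python3 -m pendant '[[-0.4,0,0,0,0],[-0.4,0,0,0,0],[-0.4,0,0,0,0],[-0.4,0,0,0,0],[-0.4,1.4,-2.0,0,-2.3],[-0.4,1.4,-2.0,0,-2.3],[-0.4,1.4,-2.2,0,-2.3],[-0.4,1.2,-2.1,0,-2.3]]'; python3 st.py
```

```text
t: 23.8
position: [0.5985, 0.0355, 0.0652]
ee_rot: [-2.65, 1.686, 0.001]
wrist_force: [-3.9, 4.5, -0.9]
width: 0.0259
beam xy [-44.8  43.5] z 65.2 yaw -64.9 F beam [-3.2 -5. ] -0.9
turn 2.342 r 62.4 q7 -1.4 t 23.8
push 5.8 radial -1.3
```

```bash

python3 -m pendant '[[-0.4,0,0,0,0],[-0.4,0,0,0,0],[-0.4,0,0,0,0],[-0.4,0,0,0,0],[-0.4,1.1,-2.2,0,-2.3],[-0.4,1.1,-2.3,0,-2.3],[-0.4,0.9,-2.2,0,-2.3],[-0.4,0.9,-2.4,0,-2.3]]'; python3 st.py
```

```text
t: 24.8
position: [0.6026, 0.0263, 0.0652]
ee_rot: [-2.506, 1.893, 0.001]
wrist_force: [-3.2, 6.1, -4.0]
width: 0.0254
beam xy [-37.1  50.1] z 65.2 yaw -74.1 F beam [-4.9 -4.8] -4.0
turn 2.504 r 62.4 q7 -1.51 t 24.8
push 6.8 radial -1.0
```

```bash

python3 -m pendant '[[-0.4,0,0,0,0],[-0.4,0,0,0,0],[-0.4,0,0,0,0],[-0.4,0,0,0,0],[-0.4,0,0,0,0],[-0.4,0.8,-2.3,0,-2.3],[-0.4,0.7,-2.4,0,-2.3],[-0.4,0.5,-2.4,0,-2.3]]'; python3 st.py
```

```text
t: 25.8
position: [0.6047, 0.0191, 0.0653]
ee_rot: [-2.388, 2.041, 0.001]
wrist_force: [-2.0, 5.3, -4.8]
width: 0.0256
beam xy [-30.8  54.2] z 65.3 yaw -81.0 F beam [-4.5 -3.4] -4.8
turn 2.624 r 62.3 q7 -1.6 t 25.8
push 5.6 radial -0.8
```

```bash

python3 -m pendant '[[-0.4,0,0,0,0],[-0.4,0,0,0,0],[-0.4,0,0,0,0],[-0.4,0,0,0,0],[-0.4,0,0,0,0],[-0.4,0.5,-2.4,0,-2.3],[-0.4,0.4,-2.5,0,-2.3],[-0.4,0.3,-2.5,0,-2.3]]'; python3 st.py
```

```text
t: 26.8
position: [0.6059, 0.0117, 0.0654]
ee_rot: [-2.261, 2.181, 0.001]
wrist_force: [-2.1, 6.0, -3.5]
width: 0.0258
beam xy [-24.   57.5] z 65.4 yaw -87.9 F beam [-5.1 -3.7] -3.5
turn 2.746 r 62.3 q7 -1.69 t 26.8
push 6.1 radial -1.4
```

```bash

python3 -m pendant '[[-0.4,0,0,0,0],[-0.4,0,0,0,0],[-0.4,0,0,0,0],[-0.4,0,0,0,0],[-0.4,0,0,0,0],[-0.4,0.2,-2.4,0,-2.3],[-0.4,0.1,-2.5,0,-2.3],[-0.4,0,-2.5,0,-2.3]]'; python3 st.py;  python3 - <<'E'
from h import *
im=manip.read_camera("scene")[:,:,::-1].copy(); cv2.imwrite("pics/scene11.png",im)
crop("scene",205,140,120,90,6,"pics/s11.png",src="pics/scene11.png")
E
```

```text
t: 27.8
position: [0.6062, 0.0042, 0.0654]
ee_rot: [-2.125, 2.313, 0.001]
wrist_force: [-0.8, 6.4, -5.0]
width: 0.0257
beam xy [-17.   59.9] z 65.4 yaw -94.8 F beam [-5.9 -2.6] -5.0
turn 2.865 r 62.2 q7 -1.78 t 27.8
push 6.4 radial -0.9
```

View pics/s11.png

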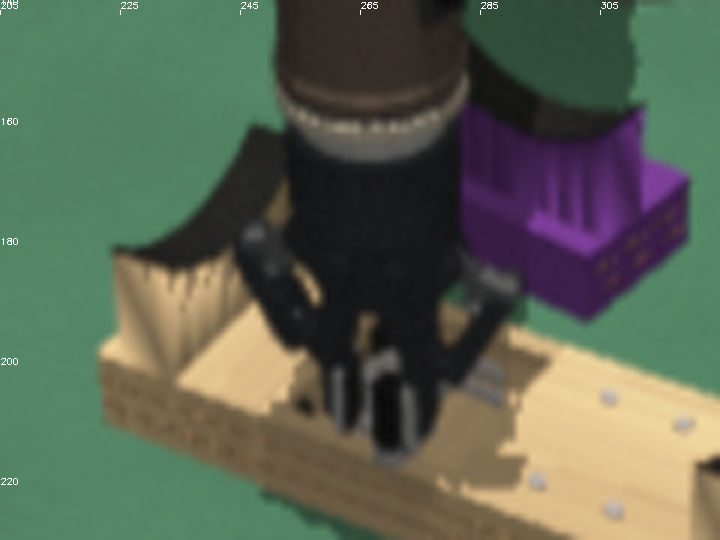

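```bash

python3 -m pendant '[[-0.4,0,0,0,0],[-0.4,0,0,0,0],[-0.4,0,0,0,0],[-0.4,0,0,0,0],[-0.4,0,0,0,0],[-0.4,-0.1,-2.5,0,-2.3],[-0.4,-0.2,-2.4,0,-2.3],[-0.4,-0.3,-2.5,0,-2.3]]'; python3 st.py
```

```text
t: 28.85
position: [0.6056, -0.003, 0.0654]
ee_rot: [-1.982, 2.437, 0.001]
wrist_force: [0.6, 8.4, -2.9]
width: 0.0257
beam xy [-9.9 61.3] z 65.4 yaw -101.7 F beam [-8.2 -1.8] -2.9
turn 2.982 r 62.1 q7 -1.87 t 28.85
push 8.4 radial -0.5
```

```bash
python3 rows.py 3.155 0.04 2
python3 -m pendant '[[-0.4,0,0,0,0],[-0.4,0,0,0,0],[-0.4,0,0,0,0],[-0.4,0,0,0,0],[-0.4,0,0,0,0],[-0.4,-0.4,-2.4,0,-2.3],[-0.4,-0.5,-2.5,0,-2.3],[-0.4,-0.6,-2.4,0,-2.3]]'; python3 st.py
```

```text
3.475 [[-0.4,-0.8,-2.3,0,-2.3],[-0.4,-0.9,-2.3,0,-2.3],[-0.4,-0.9,-2.3,0,-2.3],[-0.4,-1.1,-2.3,0,-2.3],[-0.4,-1.2,-2.2,0,-2.3],[-0.4,-1.2,-2.1,0,-2.3],[-0.4,-1.3,-2.1,0,-2.3],[-0.4,-1.4,-2.0,0,-2.3]]
3.795 [[-0.4,-1.5,-2.0,0,-2.3],[-0.4,-1.6,-2.0,0,-2.3],[-0.4,-1.6,-1.8,0,-2.3],[-0.4,-1.7,-1.8,0,-2.3],[-0.4,-1.8,-1.7,0,-2.3],[-0.4,-1.9,-1.7,0,-2.3],[-0.4,-1.9,-1.6,0,-2.3],[-0.4,-2.0,-1.5,0,-2.3]]
t: 29.85
position: [0.6043, -0.0094, 0.0654]
ee_rot: [-1.832, 2.55, 0.002]
wrist_force: [0.3, 9.3, -4.7]
width: 0.0257
beam xy [-3.4 61.9] z 65.4 yaw -108.6 F beam [-9.  -2.4] -4.7
turn 3.087 r 62.0 q7 -1.96 t 29.85
push 9.1 radial -1.9
```

```bash

python3 -m pendant '[[-0.4,0,0,0,0],[-0.4,0,0,0,0],[-0.4,0,0,0,0],[-0.4,0,0,0,0],[-0.4,0,0,0,0],[-0.4,0,0,0,0],[-0.4,-0.7,-2.4,0,-2.3],[-0.4,-0.8,-2.3,0,-2.3]]'; python3 st.py;python3 - <<'E'
from h import *
im=manip.read_camera("scene")[:,:,::-1].copy(); cv2.imwrite("pics/scene12.png",im)
crop("scene",205,140,120,90,6,"pics/s12.png",src="pics/scene12.png")
E
python3 st.py
```

```text
t: 30.85
position: [0.603, -0.0135, 0.0654]
ee_rot: [-1.729, 2.621, 0.002]
wrist_force: [2.5, 10.5, -4.6]
width: 0.0252
beam xy [ 0.9 61.8] z 65.4 yaw -113.2 F beam [-10.7  -0.6] -4.6
turn -3.126 r 61.8 q7 -2.01 t 30.85
push 10.7 radial -0.8
beam xy [ 1.4 61.8] z 65.3 yaw -113.3 F beam [-9.6 -2.4] -4.9
turn -3.12 r 61.8 q7 -2.02 t 30.9
push 9.6 radial -2.6
```

View pics/s12.png

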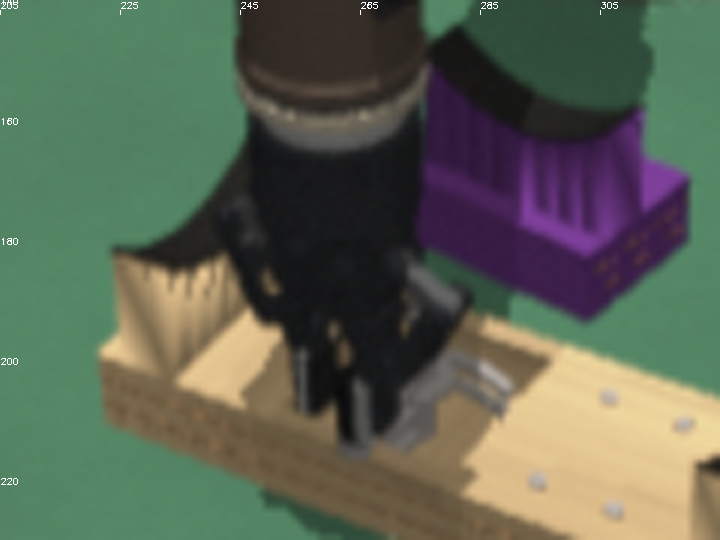

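The push along the circle levelled at about 6 N, then climbed 8.4, 9.1, 10.7 N. That is the middle of the firm band, at about half a turn, and the joint line is closed. Stopping here, then I'll back off and let go.

```bash

python3 -m pendant '[[-0.4,0.7,2.3,0,0],[-0.4,0.7,2.3,0,0],[-0.2,0,0,0,0],[-0.1,0,0,0,0],[-0.1,0,0,0,0],[-0.1,0,0,0,0],[-0.1,0,0,0,0],[-0.1,0,0,0,0]]'; python3 st.py
```

```text
t: 31.9
position: [0.604, -0.0113, 0.0653]
ee_rot: [1.729, -2.623, 0.0]
wrist_force: [0.3, -0.2, -0.1]
width: 0.0383
beam xy [-1.5 62.1] z 65.3 yaw -113.2 F beam [0.1 0.3] -0.1
turn 3.118 r 62.1 q7 -2.02 t 31.9
push -0.1 radial 0.3
```

```bash

python3 -m pendant '[[-0.1,0,0,5,0],[-0.1,0,0,10,0],[-0.1,0,0,20,0],[-0.1,0,0,25,0],[-0.1,0,0,30,0],[-0.1,0,0,30,0],[-0.1,0,0,30,0],[-0.1,0,0,0,0]]'
python3 -m pendant '[[-0.1,-15,30,0,0],[-0.1,-15,35,0,0],[-0.1,-15,35,0,0],[-0.1,-15,35,0,0],[-0.1,-15,35,0,0],[-0.1,-15,35,0,0],[-0.1,-15,35,0,0],[-0.1,0,0,0,0]]'; python3 st.py; python3 - <<'E'
from h import *
im=manip.read_camera("scene")[:,:,::-1].copy(); cv2.imwrite("pics/scene13.png",im)
crop("scene",195,140,130,100,6,"pics/s13.png",src="pics/scene13.png")
im=manip.read_camera("top")[:,:,::-1].copy(); cv2.imwrite("pics/top13.png",im)
crop("top",250,170,110,85,7,"pics/t13.png",src="pics/top13.png")
E
```

```text
t: 32.9
position: [0.6055, -0.0113, 0.2188]
ee_rot: [-1.727, 2.619, -0.005]
wrist_force: [-0.3, 0.0, -0.0]
width: 0.0382
t: 33.9
position: [0.497, 0.232, 0.2149]
ee_rot: [1.736, -2.617, -0.002]
wrist_force: [0.6, -0.4, -0.3]
width: 0.0383
beam xy [-204.2 -109.8] z 214.9 yaw -112.9 F beam [0.2 0.7] -0.3
turn 1.077 r 231.9 q7 -2.52 t 33.9
push -0.6 radial -0.5
```

View pics/s13.png

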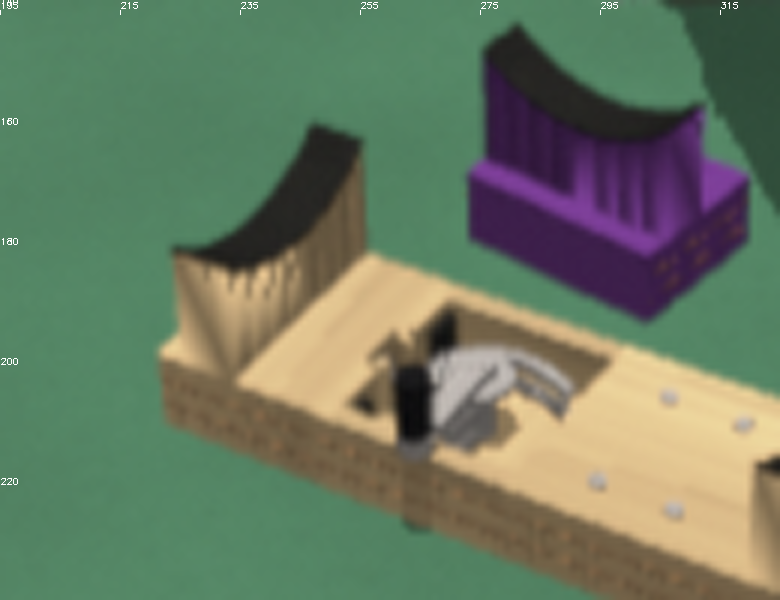

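View pics/t13.png

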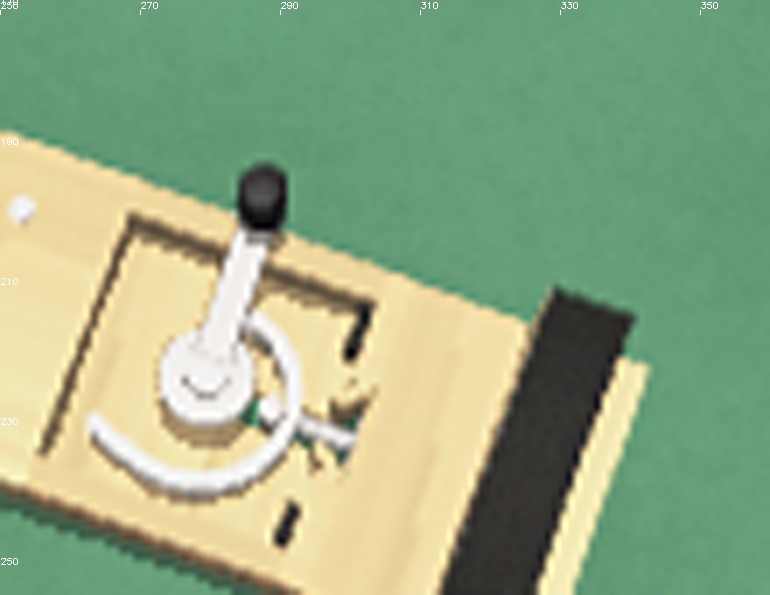

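View pics/top13.png

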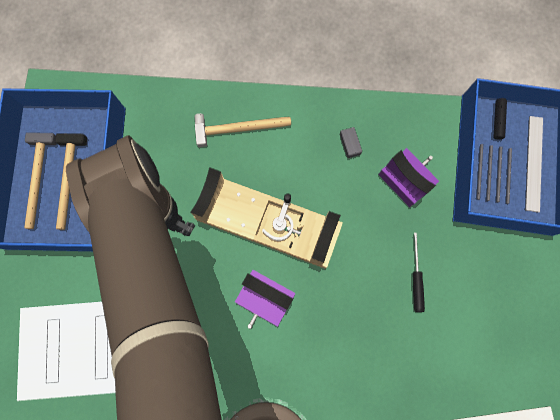

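View pics/scene13.png

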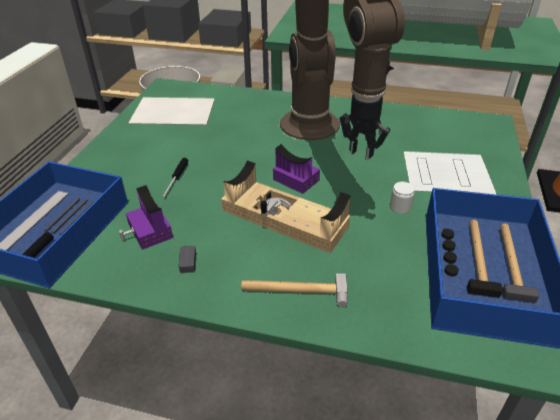

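The tin (403,197), hammer, bucking bar and screwdriver are all where they started. The joint line is gone, the hook sits round the pin (top, (288,228)), and the gripper is clear of everything. Handing in.

```bash
python3 -c "
from plant import manip
print(manip.hand_in())"
```

```text
the job is handed in; nothing more can be done
None
```

The saddle is drawn up tight against the beam, the cam is locked at a firm crank, and the job was handed in at about 34 s of the 72 s allowed.

- **Saddle:** I gripped the wooden saddle by its rib, lined it up, and slid its bolt into the slot until it met the rubber strips. The push there was about 8 N, well under the 40 N limit, and the cam was still open. The saddle stayed put when I released it.
- **Cam:** I led the knob clockwise about half a turn in loosely closed jaws. The push rose slowly from about 3 N to 6.4 N. It then climbed 8.4, 9.1, 10.7 N once the faces met, at around 2.9 rad. I stopped at about 3.15 rad, in the middle of the 9–12 N firm band, then backed off, opened and lifted clear.
- **Last checks:** Both views show the joint line closed, the saddle in line with the beam and the hook round the pin. The hammer, bar, screwdriver and tin look unmoved, and the wrist force was about zero with the arm clear.
- **Not certain:** I could not measure the hook's pull on the bolt; I estimated it from the knob push at very roughly 50 N. Single force readings scattered by about 1 N; the last one after I stopped was 9.6 N, against 10.7 N while moving.

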